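Stack the small tote on the fruit tote and latch it

ROBOT

A 6-joint arm with a two-finger parallel gripper is mounted at the origin on the work surface; the furniture and walls round the work are solid. World frame = base frame: x ahead of the robot, y to its left, z up, the work surface at z = 0. Lengths are in m, angles in rad, forces in N, time in s.
With the tool pointing down it reaches from about 0.375 to 0.925 m from the base axis. Payload 5.7 kg.
Tool frame: the origin (TCP) lies at the very end of the fingers, on their centre line; the grasp point (between the pads) lies 19 mm behind it (tcp_to_grasp is the distance from the TCP to the grasp point, in m); z points along the fingers, y is the line along which they close (so a half turn about z gives the same grasp; the last joint's range is limited). The gripper opens to 85 mm and grips with 20 to 120 N. Pads are 22 mm wide; open, the fingers measure 114 mm over their backs; the gripper's body (76 mm by 85 mm) begins 54 mm behind the grasp point. The pads swing forward as they close: fully open they stand 13 mm farther back than shut.
Start: joints at [-1.242, 0.359, 1.51, -0, 1.272, -0.115], TCP at [0.258, -0.542, 0.231] pointing down, gripper open.
Joint ranges: [-2.97, 2.97], [-1.01, 2.36], [0.21, 2.38], [-0.96, 4.11], [0.2, 2.71], [-2.98, 2.98]. Speed limits (rad/s): [2.39, 2.39, 3.14, 3.14, 3.14, 3.14].

INTERFACE

Orientations are given as a rotation vector (axis times angle).
In Python, from cell import * gives the robot as it stands.
- The arm moves only by the tool step_arm, never from a script. Its argument "plan" is a list of rows, each a list of 3 entries, a list of its own where there are three numbers: the shift along the tool's x, y, z in mm, then the turn about the tool's z in rad, then the opening in per cent of the stroke, from 0 (shut) to 100 (fully open). A call has exactly 8 rows; each row is the pose to reach, as a shift and turn from the pose commanded when the call began, along the tool's axes at that moment; what a row does not reach only later rows make up. A row lasts 1/12 s, in which the tool goes at most 41.7 mm and 7.16 degrees, less where a joint would pass 70% of its speed; a pose out of reach is approached as far as the arm can. A call with a gripper value outside its range is refused whole. The fingers move at their own pace and stop on an object; "grip_force" is the grip in N (left out, the last holds). Time passes only in rows, so rows that repeat a pose let the fingers close, or fill a call up. It gives the time, the measured TCP pose, the force, the opening and the grip force at its end, in the units of the state.
- state(): the state, without advancing time (a new reading comes with each control period).
- camera(name): name is "scene" or "top"; returns a dict with "color" (400x640x3 uint8, red, green, blue), "fx", "fy", "cx", "cy" (pixels), "extrinsics" (4x4, takes a point from world to camera coordinates). Camera axes: x right, y up, looking along -z (the intrinsics and any distortion apply to the point x, -y, -z); pixel columns grow to the right and rows downward; lengths in m; the calibration is good to about 2 mm. A picture is of the moment at which its call begins. There is no depth.
- finish_job(): hands the job in; it is judged then, once.
Trained networks look in the newest picture that a camera, given by its name, has taken for a name from the list of things; names that differ only in an ending like _2 or _b are one class to them, and where a whole thing is asked for, a point or a joint stands for the part that bears it (a point fixed in the world has none). Each returns a list of dicts, best first, with "confidence" (0 to 1); they miss things now and then, are a little off and sometimes report something else, mostly with a low value. They report only what shows in the picture. A call takes as long as a camera call.
- boxes_of(camera, thing): "pixel" ([row, column] in pixels, amid what is visible of it).
- trace(camera, thing): "mask" (400x640 bool, what is visible of it) and "pixel" ([row, column] in pixels, amid what is visible of it).
The state is a dict: "t": time; "joint_pos": joint angles; "joint_velocities": joint speeds; "effort": joint torques, N m; "ee_pos": TCP position; "tcp_rot": TCP orientation; "force": force on the tool from outside, world axes, zero at the start; "ft_torque": the same for the moment, N m; "opening": finger opening in m; "finger_force": force on a finger pad.
Only numpy, scipy, OpenCV 4.12 (cv2) and the standard library are available. Lean on these libraries where they do the work, as an engineer would, in place of code of your own. Each camera call takes 0.05 s, during which the arm holds its last target. There are 200 camera calls.

TASK

The small tote with the carry handle fits the fruit tote in two ways: the way round it stands now it would nest down inside and squash the fruit. Turn it half round so that it stacks: set its four lugs gently on the rails of the grey frame, ahead of the hold-down tabs, then slide it towards the catch end and push its nose against the sprung buffer until the catch clicks up inside its loop - go by feel, pushing no harder on the buffer than the click needs. Let go, so that it stays latched, and leave the fruit and the things standing around alone.

Things in the scene. Friction and masses are not known exactly. Their poses are not given: they have to be found in the camera images.
- upper_tote: The small white tote, 180 x 90 mm (x = -84 to 96), walls 36 mm high, about 0.4 kg, loose on the worktop. Origin: centre of its underside; x lengthways towards its loop, z up. A carry handle runs lengthways over its middle.
- handle (a point): Middle of the small tote's carry handle, 54 mm above its underside: a bar 92 mm long (x), 14 mm thick (y), 46 to 62 mm above the underside. Axes as the small tote's.
- loop (a point): Middle of the crossbar of the flat loop at the small tote's +x end, 6 mm above its underside. The crossbar lies at x = 120 to 126 mm and 2 to 10 mm above the underside; two arms at y = +/-25 mm carry it.
- lugs (a point): Centre of the small tote's four lugs, level with its underside (at its x = 36 mm). Lugs: 20 mm long (x), 10 mm high, standing out 14 mm from the long sides, undersides level with the tote's underside, centred at the tote's x = +86 and -14 mm on both sides, 118 mm over their outer faces.
- nose: Rubber nose on the front of the loop's crossbar, 16 mm wide, its tip at x = 130 mm of the small tote; origin and axes are the small tote's. It is what meets the buffer.
- lower_tote: The larger white tote, 228 x 130 mm, 90 mm high, fruit in it; it does not move. Origin: centre of its underside; x lengthways towards its low front wall (42 mm), z up. A grey U-shaped stacking frame is clipped on its rim, catch at the -x end, open at the low front. The frame sits up to 12 mm either way along x from its nominal place; this offset is not measured.
- rails (a point): Fixed to the larger tote (z = 96 mm, middle), at the frame's nominal place. Rails: ledges, tops at this height, from y = 49 mm out to side walls at 62 mm (10 mm higher), both sides, at x = -103 to -29, 1 to 71 and 101 to 114 mm. Lugs of a tote pointing the same way (+x along +x) drop through the gaps: it nests on the fruit. Half turned, its lugs rest on the ledges.
- set_down (a point): Fixed to the larger tote at x = 35, z = 96 mm: where to set the small tote's origin, half turned (its +x towards -x here), so that all lugs rest on ledges clear of tabs and catch wherever the frame sits; 3 mm either way along x and 2 mm sideways will do.
- tabs (a point): Fixed to the larger tote, between the nominal edges of the leading pair of hold-down tabs (x = -84 mm and on towards -x, undersides 12 mm above the ledges); a second pair lies over x = 1 to 12 mm. The lugs slide under them towards -x.
- catch_nominal (a point): Fixed to the larger tote: nominal place of the catch's upright rear face, x = -120 mm. A weakly sprung steel tooth, 28 mm wide, 6 mm above the frame, its ramp 13 mm long towards +x. The crossbar slides over it (total push with friction about 3 to 7 N over the last 19 mm) and it clicks up behind the crossbar (inside the loop).
- buffer_nominal (a point): Fixed to the larger tote: nominal place of the buffer's face, x = -128.5 mm: a steel block on a spring that pushes towards +x with 8 N at once and 1.5 N per mm. The catch clicks when the nose has driven it in 1.5 to 2 mm (10 to 11 N on the buffer, friction comes on top, 11 to 16 N in all). More than 14 N on the buffer (4 mm in) overstrains it.
- home_nominal (a point): Fixed to the larger tote at x = 0, z = 96 mm: nominal place of the small tote's origin when latched. The true place is this PLUS the frame's unknown offset along x (up to 12 mm either way), so the buffer must be felt for. Latched, the buffer holds the nose with about 10 N and the crossbar against the catch; short of the click it pushes the tote back out.
- lemon: Lemon lying in the larger tote, 74 x 59 x 57 mm, origin at its underside as built. Not to be pressed.
- lime: Lime lying in the larger tote, 56 x 44 x 44 mm, origin at its underside as built. Not to be pressed.
- spice_jar_1: Bystander: spice jar, 45 mm across, 106 mm high, origin under its centre.
- chilli: Bystander: jar with a yellow lid, 94 mm across, 140 mm high, origin under its centre.
- pot: Bystander: white food tub, 99 mm across, 128 mm high, origin under its centre.
- pepper_mill: Bystander: small mill, 44 mm across, 90 mm high, origin under its centre.

How it is judged:
By the outcome, as a careful person would: the job done as asked, in the order asked, and still so for the second after the job is handed in, with the robot touching nothing.
It also fails if it takes over 64 s, if anything falls off the work surface, if the arm or the gripper's body presses on something with over 40 N, if the wrist force passes 120 N, or if a joint passes its speed limit or range.

## Working session

There is one attempt and no reset: what is moved stays moved. The work goes in short steps, Python scripts to look and compute and a tool call to move; the robot and the scene stay as the last step left them, time stands still between calls to the robot, and variables do not carry over. Pictures are saved under pics/ and viewed, at most 10 in all, crops included, and the job is handed in when it is done.

Besides the shell and the picture viewer there is one more tool, called after ">>>" in YAML: its name, and indented under it one key for each argument. step_arm: Moves the arm, as the interface text tells. Its arguments: {"type":"object","properties":{"plan":{"type":"array"},"grip_force":{"type":"number"}},"required":["plan"]}

```bash
mkdir -p pics; ls; python3 - <<'E'
from cell import *
import cv2, numpy as np
s=state(); print(s)
for n in ["scene","top"]:
    c=camera(n); cv2.imwrite(f"pics/{n}0.png",c["color"][:,:,::-1])
    print(n,c["fx"],c["fy"],c["cx"],c["cy"],np.round(c["extrinsics"],4).tolist(), [k for k in c])
    for th in ["upper_tote","handle","loop","lugs","lower_tote","rails","set_down","lemon","lime","spice_jar_1","chilli","pot","pepper_mill"]:
        r=boxes_of(n,th); print(th,[(np.round(d["pixel"],1).tolist(),round(d["confidence"],2)) for d in r[:3]])
E
```

```text
pics
{'t': 0.0, 'joint_pos': array([-1.24210990e+00,  3.59530790e-01,  1.51145290e+00, -2.13747520e-06,
        1.27252198e+00, -1.15092736e-01]), 'joint_velocities': array([-0.00064151,  0.00100199, -0.00067989, -0.00131826,  0.00061147,
       -0.00022618]), 'effort': array([-4.51328815e-03, -5.27632892e+01, -2.78620648e+01, -4.46617651e-04,
        1.29051073e-02,  2.59728375e-05]), 'ee_pos': array([ 0.25738209, -0.54121571,  0.23043047]), 'tcp_rot': array([-3.06271581e+00, -6.90962969e-01,  3.23304704e-04]), 'force': array([-0.96688737,  0.33517874, -0.58134788]), 'ft_torque': array([ 0.01200583,  0.03315865, -0.00324998]), 'finger_force': 0.0, 'opening': 0.08517479971220118}
scene 430.0944589465918 430.0944589465918 319.67428863706135 198.68847850152005 [[-0.8011, -0.5982, 0.0202, 0.3944], [0.3601, -0.4547, 0.8146, -0.315], [-0.4781, 0.6599, 0.5796, -0.8635], [0.0, 0.0, 0.0, 1.0]] ['color', 'fx', 'fy', 'cx', 'cy', 'extrinsics']
upper_tote [([315.8, 247.3], 0.71), ([229.4, 328.8], 0.4)]
handle [([316.3, 243.9], 0.86), ([230.0, 329.7], 0.53)]
loop [([313.2, 242.0], 0.81), ([229.4,
[... 418 characters left out ...]
81570414 203.9853193512921 [[-0.0108, -0.9999, 0.0094, -0.0527], [0.9976, -0.0101, 0.0691, -0.5595], [-0.069, 0.0101, 0.9976, -1.2902], [0.0, 0.0, 0.0, 1.0]] ['color', 'fx', 'fy', 'cx', 'cy', 'extrinsics']
upper_tote [([223.0, 198.5], 0.95), ([194.5, 409.3], 0.64)]
handle [([227.4, 195.6], 0.78)]
loop [([227.0, 197.7], 0.57)]
lugs [([229.0, 198.9], 0.58)]
lower_tote [([221.9, 307.4], 0.72)]
rails [([223.3, 304.7], 0.64)]
set_down [([223.1, 306.6], 0.8)]
lemon [([234.7, 302.3], 0.84), ([201.0, 308.7], 0.52)]
lime [([202.7, 310.3], 0.49), ([222.3, 307.4], 0.48)]
spice_jar_1 [([255.9, 446.8], 0.83)]
chilli [([254.2, 402.7], 0.9)]
pot [([223.1, 305.8], 0.22)]
pepper_mill [([147.5, 260.8], 0.77)]
```

```bash
python3 - <<'E'
import cv2
a=cv2.imread("pics/top0.png"); cv2.imwrite("pics/topc.png",cv2.resize(a[130:300,140:440],None,fx=2.66,fy=2.66,interpolation=cv2.INTER_CUBIC))
E
```

```text
(no output)
```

View pics/topc.png

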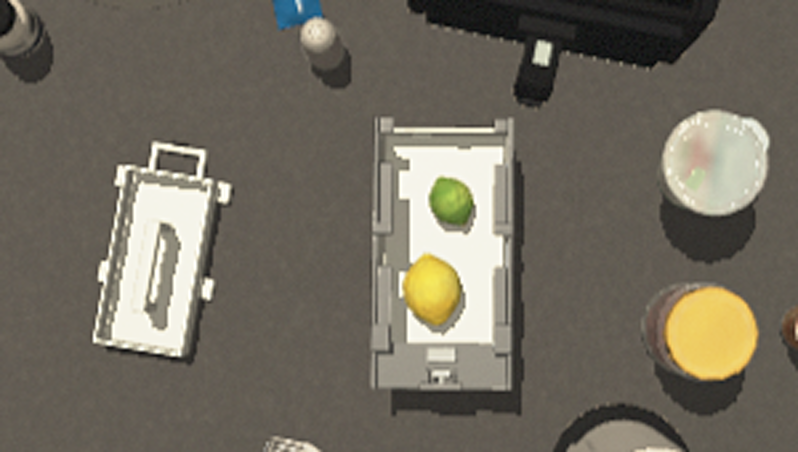

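View pics/scene0.png

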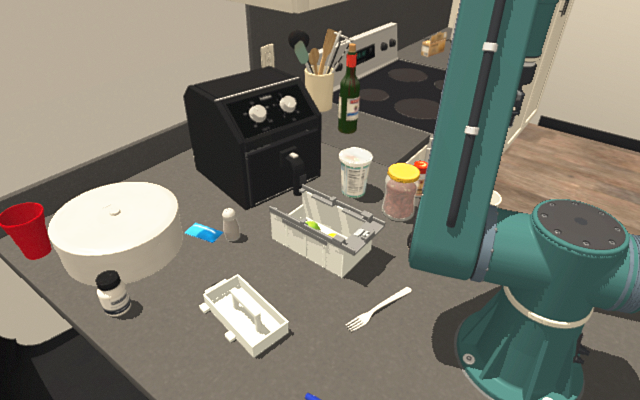

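```bash
cat > h.py <<'E'
from cell import *
import cv2, numpy as np
from scipy.optimize import minimize
from scipy.spatial.transform import Rotation as R
def proj(c,P):
    P=np.atleast_2d(P); E=np.array(c["extrinsics"]); q=P@E[:3,:3].T+E[:3,3]
    return np.c_[c["fx"]*q[:,0]/-q[:,2]+c["cx"], c["fy"]*-q[:,1]/-q[:,2]+c["cy"]]
def ray(c,px,z):
    E=np.array(c["extrinsics"]); d=np.array([(px[0]-c["cx"])/c["fx"],-(px[1]-c["cy"])/c["fy"],-1])
    o=-E[:3,:3].T@E[:3,3]; w=E[:3,:3].T@d; return o+w*(z-o[2])/w[2]
def box(x0,x1,y0,y1,z0,z1): return np.array([[x,y,z] for x in(x0,x1) for y in(y0,y1) for z in(z0,z1)])/1000.
UP=[box(-84,96,-45,45,0,36),box(120,126,-28,28,2,10),box(94,126,22,28,2,10),box(94,126,-28,-22,2,10),box(-46,46,-7,7,46,62)]+[box(a-10,a+10,-59,59,0,10) for a in(86,-14)]
LO=[box(-114,114,-65,65,0,42),box(-114,100,-65,65,42,90)]
def pose(P,p): 
    c,s=np.cos(p[2]),np.sin(p[2]); z=p[3] if len(p)>3 else 0
    return np.c_[P[:,0]*c-P[:,1]*s+p[0],P[:,0]*s+P[:,1]*c+p[1],P[:,2]+z]
S=4
def render(c,boxes,p):
    m=np.zeros((400*S,640*S),np.uint8)
    for b in boxes:
        h=cv2.convexHull(((proj(c,pose(b,p))+.5)*S).astype(np.float32)).round().astype(np.int32)
        cv2.fillConvexPoly(m,h,1)
    return cv2.resize(m.astype(np.float32),(640,400),interpolation=cv2.INTER_AREA)
def fit(cs,masks,boxes,p0):
    f=lambda p:sum(np.abs(render(c,boxes,[*p,*p0[3:]])-m).sum() for c,m in zip(cs,masks))
    sx=np.array([p0[:3]]+[np.array(p0[:3])+d for d in([.01,0,0],[0,.01,0],[0,0,.08])])
    r=minimize(f,p0[:3],method="Nelder-Mead",options=dict(initial_simplex=sx,xatol=1e-4,fatol=.1)); return r.x,r.fun
E
python3 - <<'E'
from h import *
cs={n:camera(n) for n in("top","scene")}
t={n:trace(n,"upper_tote") for n in cs}; l={n:trace(n,"lower_tote") for n in cs}
for n in cs: print(n,[(d["confidence"],d["pixel"],d["mask"].sum()) for d in t[n]+l[n]])
# initial guesses
u0=ray(cs["top"],(199,228),.02); l0=ray(cs["top"],(307,223),.09); print(u0,l0)
def pick(ds,c,P):
    q=proj(c,P)[0]; return min(ds,key=lambda d:np.hypot(d["pixel"][1]-q[0],d["pixel"][0]-q[1]))["mask"].astype(np.float32)
mu={n:pick(t[n],cs[n],u0) for n in cs}; ml={n:pick(l[n],cs[n],l0) for n in cs}
np.savez("m.npz",**{"u"+n:mu[n] for n in cs},**{"l"+n:ml[n] for n in cs})
for k in(["top"],["scene"],["top","scene"]):
    print(k,"U",fit([cs[n] for n in k],[mu[n] for n in k],UP,[u0[0],u0[1],-.1]))
p,_=fit([cs[n] for n in cs],[mu[n] for n in cs],UP,[u0[0],u0[1],-.1])
q,_=fit([cs["scene"]],[ml["scene"]],LO,[l0[0],l0[1],0]); print("L",q)
ims=[]
for n,(y,x) in(("top",(130,140)),("scene",(180,190))):
    im=cs[n]["color"][:,:,::-1].copy(); im=cv2.resize(im[y:y+130+40*(n=="scene"),x:x+200],None,fx=4,fy=4,interpolation=cv2.INTER_CUBIC)
    for m,col in((mu[n],(0,0,255)),(ml[n],(255,0,255)),(render(cs[n],UP,p),(0,255,0)),(render(cs[n],LO,q),(255,255,0))):
        mm=cv2.resize((m[y:y+170,x:x+200]>.5).astype(np.uint8),None,fx=4,fy=4,interpolation=cv2.INTER_NEAREST)
        cv2.drawContours(im,cv2.findContours(mm,cv2.RETR_LIST,cv2.CHAIN_APPROX_NONE)[0],-1,col,1)
    cv2.imwrite(f"pics/ov_{n}.png",im[:600])
E
```

```text
top [(0.65, [227.5, 197.9], np.int64(2486)), (0.48, [236.5, 303.3], np.int64(403)), (0.67, [254.1, 448.2], np.int64(369)), (0.63, [221.1, 310.1], np.int64(4528))]
scene [(0.97, [315.3, 246.4], np.int64(4017)), (0.44, [225.3, 313.5], np.int64(83)), (0.94, [234.0, 326.8], np.int64(5751)), (0.74, [317.9, 245.1], np.int64(3857))]
[0.49685574 0.26111017 0.02      ] [ 0.50524447 -0.03248105  0.09      ]
['top'] U (array([ 0.49384358,  0.26442058, -0.17689435]), np.float64(219.75))
['scene'] U (array([ 0.49004223,  0.26537091, -0.174814  ]), np.float64(93.125))
['top', 'scene'] U (array([ 0.49070203,  0.26520056, -0.17599164]), np.float64(366.625))
L [ 0.51383275 -0.0321618  -0.02005916]
```

View pics/ov_top.png

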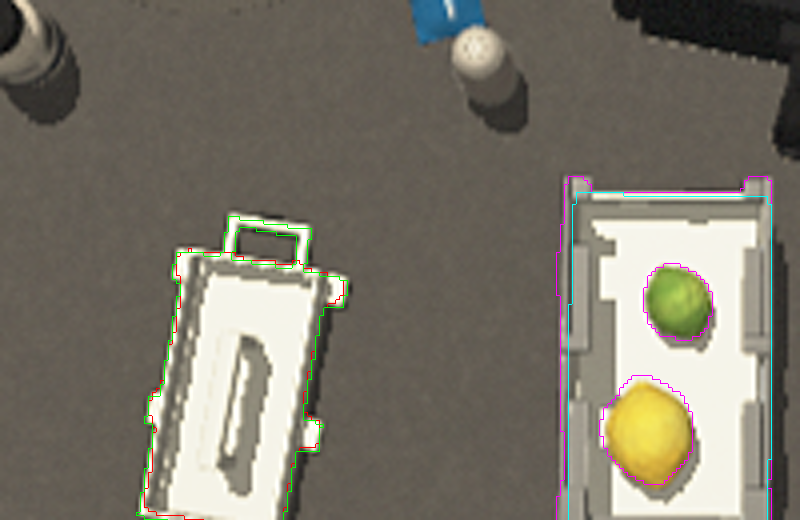

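View pics/ov_scene.png

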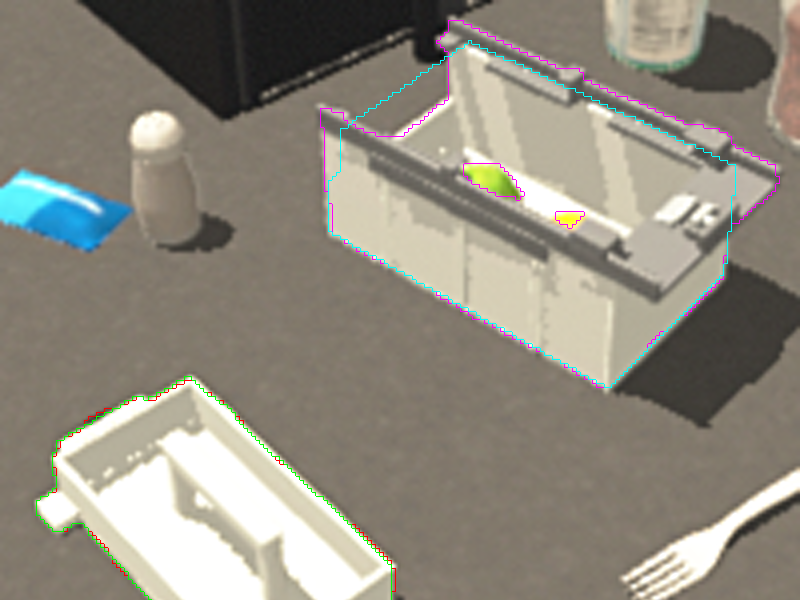

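```bash
cat > lo.py <<'E'
from h import *
M=np.load("m.npz"); cs={n:camera(n) for n in("top","scene")}
def fill(m):
    cn=cv2.findContours((m>.5).astype(np.uint8),cv2.RETR_EXTERNAL,cv2.CHAIN_APPROX_NONE)[0]; o=np.zeros((400,640),np.uint8); cv2.drawContours(o,cn,-1,1,-1); return o.astype(np.float32)
ms={n:fill(M["l"+n]) for n in cs}
def model(o,w,bk): 
    b=[box(-114,114,-65,65,0,42),box(-114,-111,-65,65,0,90),box(-bk+o,-103+o,-w,w,90,96)]
    for s in(1,-1): b+= [box(-114,114,*sorted((61*s,65*s)),0,90),box(-103+o,114+o,*sorted((62*s,w*s)),90,106)]
    return b
def f(v): return sum(np.abs(render(cs[n],model(v[3],v[4],v[5]),[v[0]/1e3,v[1]/1e3,v[2]/1e3])-ms[n]).sum() for n in k)
if __name__=="__main__":
  for k in(["top"],["scene"],["top","scene"]):
    v0=np.array([512,-32,-10,0,67,140.]); sx=np.vstack([v0]+[v0+d for d in np.diag([6,4,25,8,3,8])])
    r=minimize(f,v0,method="Nelder-Mead",options=dict(initial_simplex=sx,xatol=.05,fatol=.1,maxfev=700)); print(k,r.x.round(1),r.fun)
  v=r.x; ims=[]
  for n,(y,x) in(("top",(170,275)),("scene",(180,260))):
    im=cv2.resize(cs[n]["color"][y:y+120,x:x+(65 if n=="top" else 130),::-1],None,fx=4,fy=4,interpolation=cv2.INTER_CUBIC)
    for b in model(*v[3:]):
        m=(render(cs[n],[b],[v[0]/1e3,v[1]/1e3,v[2]/1e3])>.5).astype(np.uint8)[y:y+120,x:x+130]
        m=cv2.resize(m,None,fx=4,fy=4,interpolation=cv2.INTER_NEAREST); cv2.drawContours(im,cv2.findContours(m,cv2.RETR_LIST,cv2.CHAIN_APPROX_NONE)[0],-1,(0,255,0),1)
    # predicted ledge ends/tabs at z=96
    for X in(-103,-29,1,71,101):
      for Y in(49,62,-49,-62):
        q=(proj(cs[n],pose(np.array([[(X+v[3])/1e3,Y/1e3,.096]]),v[:3]/1e3))[0]+.5-[x,y])*4
        cv2.circle(im,tuple(int(a) for a in q),2,(0,0,255),-1)
    ims.append(im)
  cv2.imwrite("pics/lo.png",np.hstack(ims))
E
python3 lo.py
```

```text
['top'] [515.6 -29.9 -13.5  -4.4  67.  138.9] 108.6875
['scene'] [ 5.127e+02 -2.950e+01 -1.130e+01 -2.000e-01  6.600e+01  1.424e+02] 194.3125
['top', 'scene'] [ 5.131e+02 -3.020e+01 -1.450e+01 -5.000e-01  6.680e+01  1.403e+02] 351.5
```

View pics/lo.png

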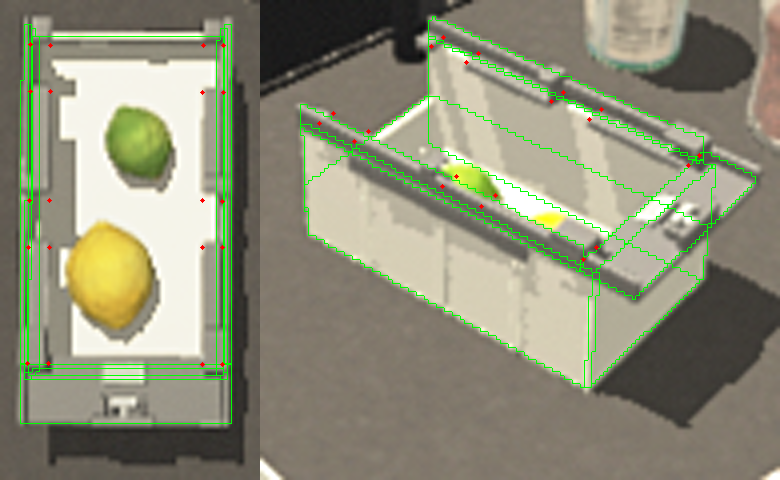

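```bash
cat > g.py <<'E'
import sys; from h import *
def go(x,y,z,h,p=None):
    s=state(); p=s["ee_pos"] if p is None else p; Rm=R.from_rotvec(s["tcp_rot"]).as_matrix()
    d=Rm.T@(np.array([x,y,z])-p)*1000; h0=np.arctan2(Rm[1,0],Rm[0,0]); t=-(h-h0); t=(t+np.pi)%(2*np.pi)-np.pi
    print("t",round(s["t"],2),"pos",p.round(4),"h",round(h0,4),"shift",d.round(1),"turn",round(t,4),"F",s["force"].round(1),"q6",s["joint_pos"][5].round(2),"open",s["opening"].round(4),"tilt",Rm[2].round(4))
if __name__=="__main__":
    a=list(map(float,sys.argv[1:])); go(*a)
E
python3 g.py .44 -.25 .24 .1; python3 g.py .4915 .265 .15 -.176
```

```text
Traceback (most recent call last):
  File "g.py", line 7, in <module>
    a=list(map(float,sys.argv[1:])); go(*a)
                                     ~~^^^^
  File "g.py", line 5, in go
    print("t",round(s["t"],2),"pos",p.round(4),"h",round(h0,4),"shift",d.round(1),"turn",round(t,4),"F",s["force"].round(1),"q6",s["joint_pos"][5].round(2),"open",s["opening"].round(4),"tilt",Rm[2].round(4))
                                                                                                                                                                   ^^^^^^^^^^^^^^^^^^
AttributeError: 'float' object has no attribute 'round'
Traceback (most recent call last):
  File "g.py", line 7, in <module>
    a=list(map(float,sys.argv[1:])); go(*a)
                                     ~~^^^^
  File "g.py", line 5, in go
    print("t",round(s["t"],2),"pos",p.round(4),"h",round(h0,4),"shift",d.round(1),"turn",round(t,4),"F",s["force"].round(1),"q6",s["joint_pos"][5].round(2),"open",s["opening"].round(4),"tilt",Rm[2].round(4))
                                                                                                                                                                   ^^^^^^^^^^^^^^^^^^
AttributeError: 'float' object has no attribute 'round'
```

```bash
sed -i 's/s\["opening"\].round(4)/round(float(s["opening"]),4)/; s/s\["joint_pos"\]\[5\].round(2)/round(float(s["joint_pos"][5]),2)/' g.py; python3 g.py .44 -.25 .24 .444
```

```text
t 1.8 pos [ 0.2576 -0.5418  0.2312] h 0.4438 shift [ 290.  -185.2   -8.7] turn -0.0002 F [ 0.5  0.5 -0.1] q6 -0.12 open 0.085 tilt [ 0.e+00 -2.e-04 -1.e+00]
```

>>> step_arm:
  plan:
    - [[36,-23,-10],0.05,40]
    - [[72,-46,-10],0.1,40]
    - [[108,-69,-10],0.15,40]
    - [[144,-92,-10],0.2,40]
    - [[180,-115,-10],0.25,40]
    - [[216,-138,-10],0.3,40]
    - [[252,-161,-10],0.35,40]
    - [[285,-182,-10],0.4,40]

```text
t: 2.47
ee_pos: [0.4344, -0.2583, 0.2415]
tcp_rot: [3.141, 0.064, 0.001]
force: [-0.2, 0.1, -0.1]
opening: 0.034
finger_force: 0.0
```

```bash
python3 g.py .485 .03 .22 -.1
```

```text
t 2.47 pos [ 0.4344 -0.2583  0.2415] h 0.041 shift [  62.4 -286.    21.5] turn 0.141 F [-0.2  0.1 -0.1] q6 0.86 open 0.034 tilt [ 4.e-04  3.e-04 -1.e+00]
```

>>> step_arm:
  plan:
    - [[8,-36,3],0.02,40]
    - [[16,-72,6],0.05,40]
    - [[24,-108,9],0.08,40]
    - [[32,-144,12],0.1,40]
    - [[40,-180,15],0.13,40]
    - [[47,-216,18],0.16,40]
    - [[54,-252,20],0.19,40]
    - [[60,-286,22],0.2,40]

```text
t: 3.13
ee_pos: [0.4812, 0.0302, 0.2194]
tcp_rot: [-3.132, 0.247, -0.001]
force: [0.4, -0.3, 0.3]
opening: 0.034
finger_force: 0.0
```

```bash
python3 g.py .4915 .265 .13 -.176
```

```text
t 3.13 pos [0.4812 0.0302 0.2194] h -0.1576 shift [ -26.7 -233.4   89.5] turn 0.0184 F [ 0.4 -0.3  0.3] q6 1.65 open 0.034 tilt [ 5.e-04 -3.e-04 -1.e+00]
```

>>> step_arm:
  plan:
    - [[-4,-35,8],0.02,40]
    - [[-8,-70,18],0.02,40]
    - [[-12,-105,30],0.02,40]
    - [[-16,-140,42],0.02,40]
    - [[-20,-175,56],0.02,40]
    - [[-24,-210,70],0.02,40]
    - [[-27,-233,85],0.02,40]
    - [[-27,-233,90],0.02,40]

```text
t: 3.8
ee_pos: [0.4901, 0.2666, 0.1276]
tcp_rot: [-3.129, 0.271, 0.002]
force: [-0.7, -0.8, -0.6]
opening: 0.0341
finger_force: 0.0
```

```bash
python3 g.py .4915 .265 .035 -.176
```

```text
t 3.8 pos [0.4901 0.2666 0.1276] h -0.1729 shift [ 1.7  1.5 92.6] turn 0.0031 F [-0.7 -0.8 -0.6] q6 2.12 open 0.0341 tilt [-0.0012 -0.0012 -1.    ]
```

>>> step_arm:
  plan:
    - [[2,1.5,15],0.003,40]
    - [[2,1.5,35],0.003,40]
    - [[2,1.5,55],0.003,40]
    - [[2,1.5,72],0.003,40]
    - [[2,1.5,84],0.003,40]
    - [[2,1.5,91],0.003,40]
    - [[2,1.5,91],0.003,40]
    - [[2,1.5,91],0.003,40]

```text
t: 4.47
ee_pos: [0.4926, 0.2605, 0.0385]
tcp_rot: [3.129, -0.282, -0.0]
force: [-0.0, -0.1, 0.7]
opening: 0.0342
finger_force: 0.0
```

>>> step_arm:
  plan:
    - [[0,0,0],0,30]
    - [[0,0,0],0,20]
    - [[0,0,0],0,12]
    - [[0,0,0],0,5]
    - [[0,0,0],0,5]
    - [[0,0,0],0,5]
    - [[0,0,0],0,5]
    - [[0,0,0],0,5]
  grip_force: 60

```text
t: 5.13
ee_pos: [0.4934, 0.2612, 0.0396]
tcp_rot: [-3.128, 0.281, -0.003]
force: [-0.6, -0.2, 7.4]
opening: 0.0129
finger_force: 59.8
```

```bash
python3 - <<'E'
from g import *
c=camera("scene"); cv2.imwrite("pics/grasp.png",cv2.resize(c["color"][200:380,160:340,::-1],None,fx=3.2,fy=3.2,interpolation=cv2.INTER_CUBIC))
go(.4915,.265,.16,-.176)
E
```

```text
t 5.18 pos [0.4934 0.2612 0.0396] h -0.1791 shift [  -2.3   -3.5 -120.4] turn -0.0031 F [-0.8 -1.1  7.1] q6 2.11 open 0.0129 tilt [ 0.0021 -0.0014 -1.    ]
```

View pics/grasp.png

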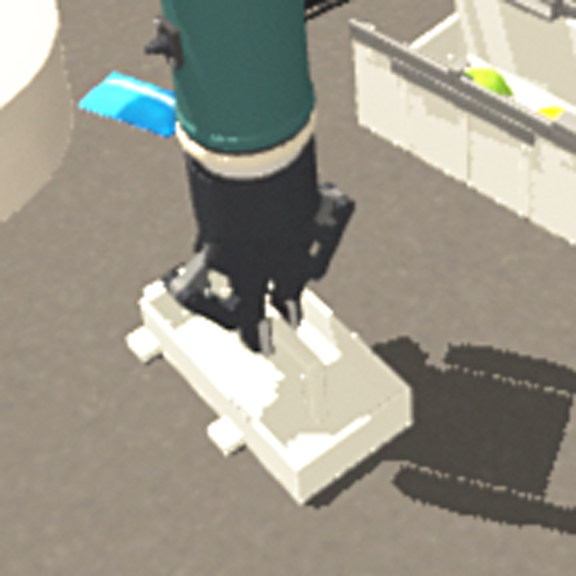

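>>> step_arm:
  plan:
    - [[0,0,-8],0,5]
    - [[0,0,-25],0,5]
    - [[0,0,-50],0,5]
    - [[0,0,-80],0,5]
    - [[0,0,-110],0,5]
    - [[0,0,-140],-0.1,5]
    - [[0,0,-170],-0.2,5]
    - [[0,0,-190],-0.32,5]

```text
t: 5.85
ee_pos: [0.4924, 0.2608, 0.2313]
tcp_rot: [-3.133, -0.229, -0.003]
force: [0.7, 0.6, -4.7]
opening: 0.0127
finger_force: 59.1
```

>>> step_arm:
  plan:
    - [[0,10,-10],-0.12,5]
    - [[0,22,-10],-0.24,5]
    - [[0,35,-10],-0.36,5]
    - [[0,50,-10],-0.48,5]
    - [[0,65,-10],-0.6,5]
    - [[0,80,-10],-0.72,5]
    - [[0,90,-10],-0.84,5]
    - [[0,100,-10],-0.96,5]

```text
t: 6.52
ee_pos: [0.5053, 0.1607, 0.238]
tcp_rot: [-2.672, -1.65, 0.003]
force: [0.9, 0.0, -4.3]
opening: 0.0125
finger_force: 59.0
```

>>> step_arm:
  plan:
    - [[0,0,0],-0.12,5]
    - [[0,0,0],-0.24,5]
    - [[0,0,0],-0.36,5]
    - [[0,0,0],-0.48,5]
    - [[0,0,0],-0.6,5]
    - [[0,0,0],-0.72,5]
    - [[0,0,0],-0.84,5]
    - [[0,0,0],-0.96,5]

```text
t: 7.18
ee_pos: [0.5052, 0.1615, 0.238]
tcp_rot: [-1.607, -2.697, 0.002]
force: [0.3, -0.3, -4.0]
opening: 0.0124
finger_force: 59.0
```

```bash
python3 g.py .52 -.03 .24 3.128
```

```text
t 7.18 pos [0.5052 0.1615 0.238 ] h 2.0668 shift [-175.4  -78.2   -1.9] turn -1.0612 F [ 0.3 -0.3 -4. ] q6 -0.32 open 0.0124 tilt [ 6.0e-04 -1.9e-03 -1.0e+00]
```

>>> step_arm:
  plan:
    - [[-10,-5,0],-0.12,5]
    - [[-30,-14,0],-0.24,5]
    - [[-54,-24,0],-0.36,5]
    - [[-80,-36,0],-0.48,5]
    - [[-106,-48,0],-0.6,5]
    - [[-132,-60,0],-0.72,5]
    - [[-156,-70,0],-0.84,5]
    - [[-172,-77,0],-0.96,5]

```text
t: 7.85
ee_pos: [0.5185, -0.0285, 0.2382]
tcp_rot: [-0.182, -3.135, 0.001]
force: [0.2, 0.5, -4.8]
opening: 0.0127
finger_force: 59.1
```

```bash
python3 g.py .549 -.0305 .20 3.128
```

```text
t 7.85 pos [ 0.5185 -0.0285  0.2382] h 3.0258 shift [-30.5   1.6  38.1] turn -0.1022 F [ 0.2  0.5 -4.8] q6 -1.64 open 0.0127 tilt [ 1.2e-03 -9.0e-04 -1.0e+00]
```

>>> step_arm:
  plan:
    - [[-5,0,6],-0.03,5]
    - [[-12,1,14],-0.06,5]
    - [[-20,1.5,24],-0.09,5]
    - [[-27,1.5,34],-0.102,5]
    - [[-30,1.5,44],-0.102,5]
    - [[-30.5,1.5,50],-0.102,5]
    - [[-30.5,1.5,53],-0.102,5]
    - [[-30.5,1.5,53],-0.102,5]

```text
t: 8.52
ee_pos: [0.5486, -0.0281, 0.1842]
tcp_rot: [-0.03, -3.139, -0.001]
force: [-0.6, -0.1, -4.9]
opening: 0.0128
finger_force: 59.1
```

```bash
python3 - <<'E'
from g import *
cs={n:camera(n) for n in("top","scene")}
go(.549,-.0305,.1356,3.128)
p=state()["ee_pos"]; z=p[2]-.0396
im0={"top":cv2.imread("pics/top0.png"),"scene":cv2.imread("pics/scene0.png")}; ims=[]
P=[p[0],p[1],np.pi-.0135,z]
for n,(y,x) in(("top",(160,265)),("scene",(150,240))):
    im=cv2.resize(cs[n]["color"][y:y+140,x:x+(85 if n=="top" else 115),::-1],None,fx=4,fy=4,interpolation=cv2.INTER_CUBIC)
    for b in UP:
        m=(render(cs[n],[b],P)>.5).astype(np.uint8)[y:y+140,x:x+130]
        m=cv2.resize(m,None,fx=4,fy=4,interpolation=cv2.INTER_NEAREST); cv2.drawContours(im,cv2.findContours(m,cv2.RETR_LIST,cv2.CHAIN_APPROX_NONE)[0],-1,(0,255,0),1)
    ims.append(im)
cv2.imwrite("pics/hov.png",np.hstack(ims))
E
```

```text
t 8.62 pos [ 0.5496 -0.0283  0.1854] h 3.1227 shift [ 0.5 -2.2 49.8] turn -0.0053 F [ 1.   0.7 -3.7] q6 -1.73 open 0.0131 tilt [ 4.e-04  2.e-04 -1.e+00]
```

View pics/hov.png

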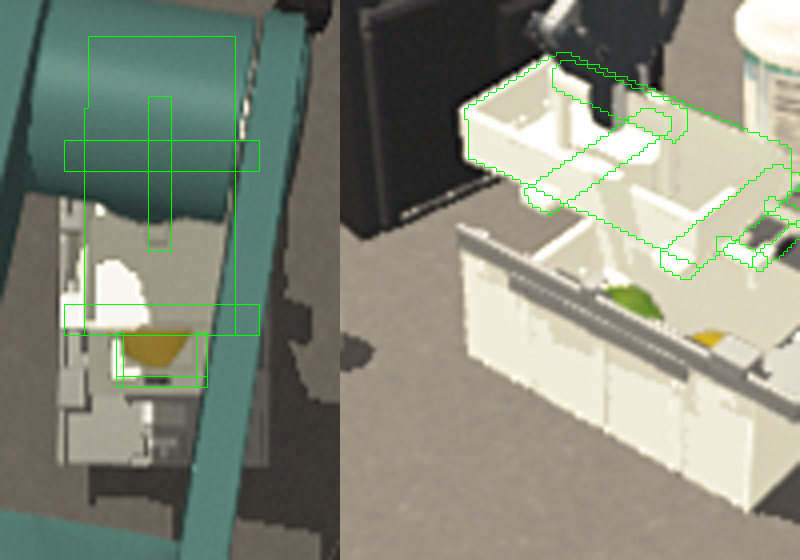

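```bash
python3 - <<'E'
from g import *
c=camera("scene"); ds=trace("scene","upper_tote"); print([(d["confidence"],d["pixel"],d["mask"].sum()) for d in ds])
s=state(); p=s["ee_pos"]; z=p[2]-.0396
m=ds[0]["mask"].astype(np.float32)
g=c["color"].max(2); ig=cv2.dilate((g<75).astype(np.uint8),np.ones((5,5)))>0   # gripper/dark parts
ig[:, :]=ig; W=np.ones((400,640)); 
yy,xx=np.mgrid[:400,:640]; W[(ig)&(yy<185)&(xx>365)]=0
for dz in(-.002,0,.002):
    f=lambda v:(W*np.abs(render(c,UP,[v[0],v[1],v[2],z+dz])-m)).sum()
    v0=np.array([p[0],p[1],np.pi-.0135]); sx=np.vstack([v0]+[v0+d for d in np.diag([.006,.006,.05])])
    r=minimize(f,v0,method="Nelder-Mead",options=dict(initial_simplex=sx,xatol=1e-4,fatol=.1)); print(dz,r.x,r.fun,f(v0),"rel tcp",r.x[:2]-p[:2])
R_=R.from_rotvec(s["tcp_rot"]).as_matrix(); print("h",np.arctan2(R_[1,0],R_[0,0]),p)
E
```

```text
[(0.87, [192.3, 316.8], np.int64(2451))]
-0.002 [ 0.55496625 -0.02819245  3.11206591] 330.5 452.625 rel tcp [0.00491501 0.00020324]
0 [ 0.55297775 -0.02608784  3.12147985] 338.625 463.9375 rel tcp [0.00292652 0.00230784]
0.002 [ 0.55102002 -0.02371735  3.11202317] 354.375 526.75 rel tcp [0.00096879 0.00467833]
h 3.1227993983584192 [ 0.55005123 -0.02839569  0.18584983]
```

>>> step_arm:
  plan:
    - [[2,-2,0],-0.003,5]
    - [[4,-4.7,0],-0.006,5]
    - [[4,-4.7,8],-0.006,5]
    - [[4,-4.7,18],-0.006,5]
    - [[4,-4.7,28],-0.006,5]
    - [[4,-4.7,36],-0.006,5]
    - [[4,-4.7,38],-0.006,5]
    - [[4,-4.7,38],-0.006,5]

```text
t: 9.38
ee_pos: [0.5448, -0.0328, 0.1459]
tcp_rot: [-0.02, -3.139, -0.001]
force: [-0.8, -0.4, -4.5]
opening: 0.0131
finger_force: 59.1
```

```bash
python3 - <<'E'
from g import *
cs={n:camera(n) for n in("top","scene")}
go(.546,-.033,.1356,3.128)
a=cv2.resize(cs["top"]["color"][205:285,270:340,::-1],None,fx=6,fy=6,interpolation=cv2.INTER_CUBIC)
b=cv2.resize(cs["scene"]["color"][175:285,262:392,::-1],None,fx=4.36,fy=4.36,interpolation=cv2.INTER_CUBIC)
b=cv2.resize(cs["scene"]["color"][185:265,265:325,::-1],None,fx=6,fy=6,interpolation=cv2.INTER_CUBIC)
cv2.imwrite("pics/hov2.png",np.hstack([a,b]))
E
```

```text
t 9.48 pos [ 0.5459 -0.033   0.1471] h 3.1289 shift [-0.1 -0.  11.5] turn 0.0009 F [-0.5 -0.1 -4.1] q6 -1.74 open 0.0128 tilt [ 4.e-04  2.e-04 -1.e+00]
```

View pics/hov2.png

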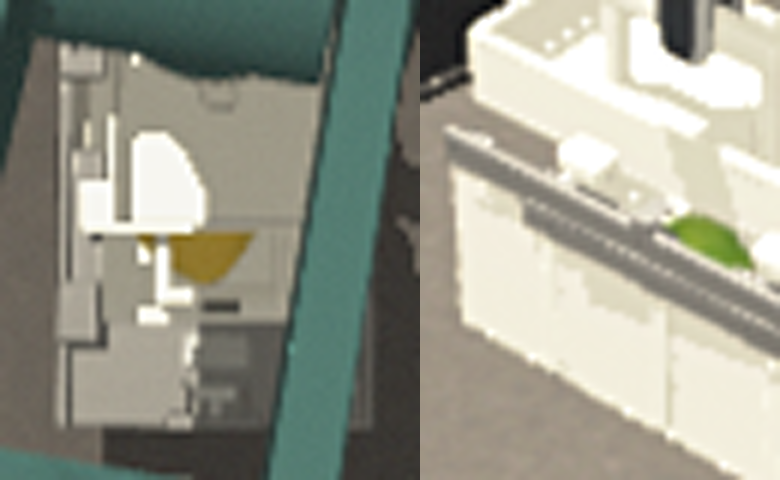

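>>> step_arm:
  plan:
    - [[0,0,3],0,5]
    - [[0,0,6],0,5]
    - [[0,0,8],0,5]
    - [[0,0,9],0,5]
    - [[0,0,9.5],0,5]
    - [[0,0,10],0,5]
    - [[0,0,10],0,5]
    - [[0,0,10],0,5]

```text
t: 10.15
ee_pos: [0.5459, -0.0331, 0.1374]
tcp_rot: [0.02, 3.141, 0.0]
force: [-0.2, 0.1, -4.4]
opening: 0.0128
finger_force: 59.2
```

>>> step_arm:
  plan:
    - [[0,0,0.4],0,5]
    - [[0,0,0.8],0,5]
    - [[0,0,1.2],0,5]
    - [[0,0,1.5],0,5]
    - [[0,0,1.5],0,5]
    - [[0,0,1.5],0,5]
    - [[0,0,1.5],0,5]
    - [[0,0,1.5],0,5]

```text
t: 10.82
ee_pos: [0.5458, -0.033, 0.1358]
tcp_rot: [0.02, 3.142, 0.0]
force: [0.1, 0.1, -3.3]
opening: 0.0125
finger_force: 59.2
```

>>> step_arm:
  plan:
    - [[0,0,0.3],0,5]
    - [[0,0,0.5],0,5]
    - [[0,0,0.8],0,5]
    - [[0,0,0.8],0,5]
    - [[0,0,0.8],0,5]
    - [[0,0,0.8],0,5]
    - [[0,0,0.8],0,5]
    - [[0,0,0.8],0,5]

```text
t: 11.48
ee_pos: [0.546, -0.0331, 0.1355]
tcp_rot: [0.02, 3.141, 0.0]
force: [-2.2, 0.8, 5.1]
opening: 0.0132
finger_force: 60.4
```

>>> step_arm:
  plan:
    - [[0,0,-0.4],0,5]
    - [[2,0,-0.4],0,5]
    - [[4,0,-0.4],0,5]
    - [[6,0,-0.4],0,5]
    - [[8,0,-0.4],0,5]
    - [[9,0,-0.4],0,5]
    - [[10,0,-0.4],0,5]
    - [[10,0,-0.4],0,5]

```text
t: 12.15
ee_pos: [0.5359, -0.033, 0.1356]
tcp_rot: [0.02, 3.141, -0.0]
force: [2.8, 0.1, 0.5]
opening: 0.0129
finger_force: 59.9
```

```bash
python3 - <<'E'
from g import *
go(.515,-.0325,.1356,3.128)
c=dict(camera("top")); print(state()["ft_torque"])
for r in(347,362,372): print(r,ray(c,(140+440/2.66,130+r/2.66),.1).round(4))
E
```

```text
t 12.15 pos [ 0.5359 -0.033   0.1356] h 3.1289 shift [20.9  0.2 -0. ] turn 0.0009 F [2.8 0.1 0.5] q6 -1.75 open 0.0129 tilt [-5.e-04 -1.e-04 -1.e+00]
[-0.0175734  -0.26792167  0.01173532]
347 [ 0.41   -0.0277  0.1   ]
362 [ 0.3957 -0.0275  0.1   ]
372 [ 0.3863 -0.0274  0.1   ]
```

>>> step_arm:
  plan:
    - [[1,0,0],0,5]
    - [[2.5,0,0],0,5]
    - [[4,0,0],0,5]
    - [[5.5,0,0],0,5]
    - [[7,0,0],0,5]
    - [[8,0,0],0,5]
    - [[8,0,0],0,5]
    - [[8,0,0],0,5]

```text
t: 12.87
ee_pos: [0.5277, -0.0328, 0.1355]
tcp_rot: [-0.02, -3.141, -0.0]
force: [3.5, -0.2, 2.8]
opening: 0.013
finger_force: 60.1
```

>>> step_arm:
  plan:
    - [[0.7,0,0],0,5]
    - [[1.4,0,0],0,5]
    - [[2.1,0,0],0,5]
    - [[2.8,0,0],0,5]
    - [[3.4,0,0],0,5]
    - [[4,0,0],0,5]
    - [[4,0,0],0,5]
    - [[4,0,0],0,5]

```text
t: 13.53
ee_pos: [0.524, -0.0328, 0.1355]
tcp_rot: [0.02, 3.141, 0.0]
force: [3.6, 0.3, 2.9]
opening: 0.0126
finger_force: 60.2
```

>>> step_arm:
  plan:
    - [[0.5,0,0],0,5]
    - [[1,0,0],0,5]
    - [[1.5,0,0],0,5]
    - [[2,0,0],0,5]
    - [[2.5,0,0],0,5]
    - [[3,0,0],0,5]
    - [[3,0,0],0,5]
    - [[3,0,0],0,5]

```text
t: 14.2
ee_pos: [0.5209, -0.0328, 0.1355]
tcp_rot: [0.02, 3.141, 0.0]
force: [4.4, 0.0, 4.9]
opening: 0.0127
finger_force: 60.3
```

>>> step_arm:
  plan:
    - [[0.5,0,0],0,5]
    - [[1,0,0],0,5]
    - [[1.5,0,0],0,5]
    - [[2,0,0],0,5]
    - [[2.5,0,0],0,5]
    - [[2.5,0,0],0,5]
    - [[2.5,0,0],0,5]
    - [[2.5,0,0],0,5]

```text
t: 14.87
ee_pos: [0.5185, -0.0327, 0.1355]
tcp_rot: [0.02, 3.141, 0.0]
force: [4.8, -0.5, 4.0]
opening: 0.0127
finger_force: 60.3
```

>>> step_arm:
  plan:
    - [[0.5,0,0],0,5]
    - [[1,0,0],0,5]
    - [[1.5,0,0],0,5]
    - [[2,0,0],0,5]
    - [[2,0,0],0,5]
    - [[2,0,0],0,5]
    - [[2,0,0],0,5]
    - [[2,0,0],0,5]

```text
t: 15.53
ee_pos: [0.5165, -0.0327, 0.1355]
tcp_rot: [0.02, 3.141, 0.0]
force: [5.3, 0.0, 4.6]
opening: 0.0126
finger_force: 60.3
```

>>> step_arm:
  plan:
    - [[0.5,0,0],0,5]
    - [[1,0,0],0,5]
    - [[1.5,0,0],0,5]
    - [[2,0,0],0,5]
    - [[2,0,0],0,5]
    - [[2,0,0],0,5]
    - [[2,0,0],0,5]
    - [[2,0,0],0,5]

```text
t: 16.2
ee_pos: [0.5146, -0.0327, 0.1356]
tcp_rot: [0.02, 3.141, 0.0]
force: [5.0, 0.4, 4.8]
opening: 0.0128
finger_force: 60.3
```

>>> step_arm:
  plan:
    - [[0.5,0,0],0,5]
    - [[1,0,0],0,5]
    - [[1.5,0,0],0,5]
    - [[2,0,0],0,5]
    - [[2,0,0],0,5]
    - [[2,0,0],0,5]
    - [[2,0,0],0,5]
    - [[2,0,0],0,5]

```text
t: 16.87
ee_pos: [0.5129, -0.0327, 0.1355]
tcp_rot: [0.02, 3.14, 0.0]
force: [5.6, 0.4, 3.5]
opening: 0.0128
finger_force: 60.2
```

>>> step_arm:
  plan:
    - [[0.4,0,0],0,5]
    - [[0.8,0,0],0,5]
    - [[1.2,0,0],0,5]
    - [[1.5,0,0],0,5]
    - [[1.5,0,0],0,5]
    - [[1.5,0,0],0,5]
    - [[1.5,0,0],0,5]
    - [[1.5,0,0],0,5]

```text
t: 17.53
ee_pos: [0.5127, -0.0327, 0.1358]
tcp_rot: [0.021, 3.138, -0.0]
force: [9.4, 0.4, 0.8]
opening: 0.0126
finger_force: 60.0
```

>>> step_arm:
  plan:
    - [[0.3,0,0],0,5]
    - [[0.6,0,0],0,5]
    - [[0.6,0,0],0,5]
    - [[0.6,0,0],0,5]
    - [[0.6,0,0],0,5]
    - [[0.6,0,0],0,5]
    - [[0.6,0,0],0,5]
    - [[0.6,0,0],0,5]

```text
t: 18.2
ee_pos: [0.5126, -0.0328, 0.1359]
tcp_rot: [0.021, 3.137, -0.0]
force: [10.3, -0.8, 1.0]
opening: 0.0131
finger_force: 59.9
```

>>> step_arm:
  plan:
    - [[0.4,0,0],0,5]
    - [[0.8,0,0],0,5]
    - [[0.8,0,0],0,5]
    - [[0.8,0,0],0,5]
    - [[0.8,0,0],0,5]
    - [[0.8,0,0],0,5]
    - [[0.8,0,0],0,5]
    - [[0.8,0,0],0,5]

```text
t: 18.87
ee_pos: [0.512, -0.0329, 0.1359]
tcp_rot: [0.021, 3.137, -0.0]
force: [9.6, -0.0, 1.2]
opening: 0.0126
finger_force: 59.9
```

>>> step_arm:
  plan:
    - [[0.3,0,0],0,5]
    - [[0.6,0,0],0,5]
    - [[0.6,0,0],0,5]
    - [[0.6,0,0],0,5]
    - [[0.6,0,0],0,5]
    - [[0.6,0,0],0,5]
    - [[0.6,0,0],0,5]
    - [[0.6,0,0],0,5]

```text
t: 19.53
ee_pos: [0.5116, -0.0329, 0.136]
tcp_rot: [0.021, 3.136, -0.001]
force: [10.1, 0.1, 1.3]
opening: 0.0126
finger_force: 59.9
```

>>> step_arm:
  plan:
    - [[0.3,0,0],0,5]
    - [[0.6,0,0],0,5]
    - [[0.6,0,0],0,5]
    - [[0.6,0,0],0,5]
    - [[0.6,0,0],0,5]
    - [[0.6,0,0],0,5]
    - [[0.6,0,0],0,5]
    - [[0.6,0,0],0,5]

```text
t: 20.2
ee_pos: [0.5112, -0.0329, 0.136]
tcp_rot: [0.021, 3.136, -0.001]
force: [10.7, -0.2, 1.0]
opening: 0.0127
finger_force: 59.9
```

>>> step_arm:
  plan:
    - [[0.3,0,0],0,5]
    - [[0.6,0,0],0,5]
    - [[0.6,0,0],0,5]
    - [[0.6,0,0],0,5]
    - [[0.6,0,0],0,5]
    - [[0.6,0,0],0,5]
    - [[0.6,0,0],0,5]
    - [[0.6,0,0],0,5]

```text
t: 20.87
ee_pos: [0.5107, -0.0329, 0.1361]
tcp_rot: [0.021, 3.136, -0.001]
force: [11.2, -0.1, 0.0]
opening: 0.0125
finger_force: 59.9
```

>>> step_arm:
  plan:
    - [[0.3,0,0],0,5]
    - [[0.6,0,0],0,5]
    - [[0.6,0,0],0,5]
    - [[0.6,0,0],0,5]
    - [[0.6,0,0],0,5]
    - [[0.6,0,0],0,5]
    - [[0.6,0,0],0,5]
    - [[0.6,0,0],0,5]

```text
t: 21.53
ee_pos: [0.5103, -0.0329, 0.1361]
tcp_rot: [0.021, 3.135, -0.001]
force: [11.1, 0.1, -0.2]
opening: 0.0125
finger_force: 59.9
```

>>> step_arm:
  plan:
    - [[-0.5,0,0],0,5]
    - [[-1,0,0],0,5]
    - [[-1.5,0,0],0,5]
    - [[-2,0,0],0,5]
    - [[-2,0,0],0,5]
    - [[-2,0,0],0,5]
    - [[-2,0,0],0,5]
    - [[-2,0,0],0,5]

```text
t: 22.2
ee_pos: [0.5107, -0.0329, 0.1357]
tcp_rot: [0.021, 3.138, -0.001]
force: [7.7, -0.3, 1.3]
opening: 0.0128
finger_force: 60.0
```

>>> step_arm:
  plan:
    - [[-0.5,0,0],0,5]
    - [[-1,0,0],0,5]
    - [[-1.5,0,0],0,5]
    - [[-2,0,0],0,5]
    - [[-2.5,0,0],0,5]
    - [[-2.5,0,0],0,5]
    - [[-2.5,0,0],0,5]
    - [[-2.5,0,0],0,5]

```text
t: 22.87
ee_pos: [0.5108, -0.0329, 0.1355]
tcp_rot: [-0.02, -3.14, 0.001]
force: [2.1, -2.4, 7.1]
opening: 0.0126
finger_force: 60.9
```

>>> step_arm:
  plan:
    - [[-0.5,0,0],0,5]
    - [[-1,0,-0.3],0,5]
    - [[-1.2,0,-0.5],0,5]
    - [[-1.2,0,-0.5],0,5]
    - [[-1.2,0,-0.5],0,5]
    - [[-1.2,0,-0.5],0,5]
    - [[-1.2,0,-0.5],0,5]
    - [[-1.2,0,-0.5],0,5]

```text
t: 23.53
ee_pos: [0.5116, -0.0327, 0.1356]
tcp_rot: [-0.02, -3.139, 0.0]
force: [-2.5, -3.1, 3.8]
opening: 0.0126
finger_force: 60.3
```

>>> step_arm:
  plan:
    - [[0.5,0,0],0,5]
    - [[0.8,0,0],0,5]
    - [[0.8,0,0],0,15]
    - [[0.8,0,0],0,25]
    - [[0.8,0,0],0,35]
    - [[0.8,0,0],0,40]
    - [[0.8,0,0],0,40]
    - [[0.8,0,0],0,40]

```text
t: 24.2
ee_pos: [0.5118, -0.0324, 0.1359]
tcp_rot: [-0.02, -3.141, -0.001]
force: [0.1, -0.0, -0.4]
opening: 0.0343
finger_force: 0.0
```

>>> step_arm:
  plan:
    - [[0,0,-3],0,40]
    - [[0,0,-10],0,40]
    - [[0,0,-20],0,40]
    - [[0,0,-40],0,40]
    - [[0,0,-70],0,40]
    - [[0,0,-100],0,40]
    - [[0,0,-130],0,40]
    - [[0,0,-150],0,40]

```text
t: 24.87
ee_pos: [0.5129, -0.0328, 0.2902]
tcp_rot: [0.02, 3.137, -0.001]
force: [0.4, -0.1, -0.0]
opening: 0.0342
finger_force: 0.0
```

>>> step_arm:
  plan:
    - [[0,40,0],0,40]
    - [[0,80,0],0,40]
    - [[0,120,0],0,40]
    - [[0,155,0],0,40]
    - [[0,190,0],0,40]
    - [[0,220,0],0,40]
    - [[0,240,0],0,40]
    - [[0,240,0],0,40]

```text
t: 25.53
ee_pos: [0.5149, 0.2112, 0.2871]
tcp_rot: [0.015, 3.14, 0.004]
force: [0.7, -0.8, 0.5]
opening: 0.0342
finger_force: 0.0
```

```bash
python3 - <<'E'
from g import *
cs={n:camera(n) for n in("top","scene")}; go(.5,.2,.28,3.128)
a=cv2.resize(cs["top"]["color"][160:290,265:345,::-1],None,fx=4.4,fy=4.4,interpolation=cv2.INTER_CUBIC)
b=cv2.resize(cs["scene"]["color"][160:290,262:392,::-1],None,fx=4.4,fy=4.4,interpolation=cv2.INTER_CUBIC)
b=b[:, :440]; cv2.imwrite("pics/end.png",np.hstack([a,b]))
E
```

```text
t 25.63 pos [0.5149 0.2078 0.2867] h 3.1308 shift [14.8 -8.   6.7] turn 0.0028 F [-0.5 -0.1 -0.2] q6 -1.3 open 0.0341 tilt [-8.e-04 -2.e-04 -1.e+00]
```

View pics/end.png

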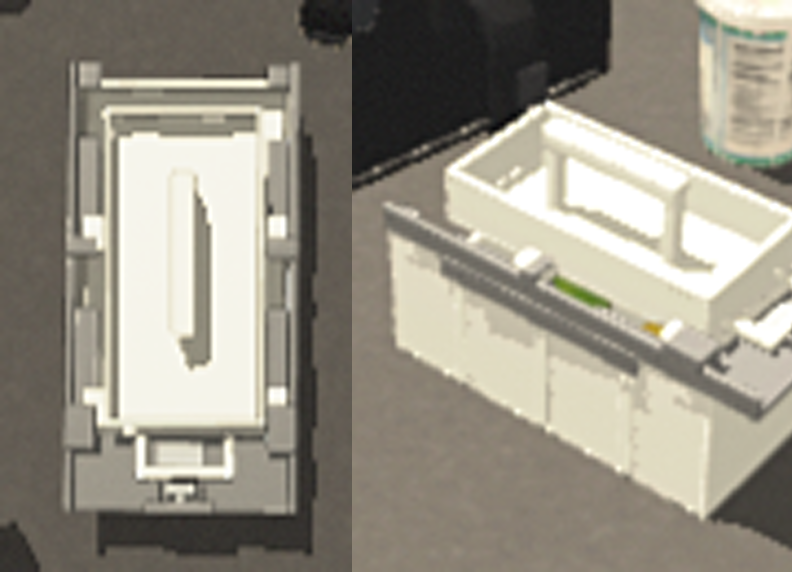

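The picture shows the tote level on the rails with its lugs under both pairs of tabs. The tooth is up inside the loop (about row 455, column 185 of the crop) and the nose is on the buffer (row 485).

```bash
python3 -c "
from cell import *
print(finish_job())"
```

```text
the job is handed in; nothing more can be done
None
```

The small tote is half turned, stacked on the rails and latched: it held against a light backward pull, at most about 11 N was used on the buffer, and the job is handed in with the gripper clear.

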